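Stockroom: pop the push-to-open drawer and put the brass padlock away

ROBOT

A 6-joint arm with a two-finger parallel gripper is mounted at the origin on the work surface. World frame = base frame: x ahead of the robot, y to its left, z up, the work surface at z = 0. Lengths are in mm, angles in degrees, forces in N, time in s.
With the tool pointing down it reaches from about 300 to 850 mm from the base axis. Payload 4.2 kg.
Tool frame: the origin (TCP) lies at the very end of the fingers, on their centre line; the grasp point (between the pads) lies 19 mm behind it; z points along the fingers, y is the direction in which the jaws open and shut (so a half turn about z gives the same grasp; the last joint's range is limited). The gripper opens to 91 mm and grips with 3 to 60 N. Pads are 32 mm wide; open, the fingers measure 118 mm over their backs; the gripper's body (76 mm by 178 mm) begins 60 mm behind the grasp point.
Start: joints at [-69.729, 18.312, 89.639, -0, 72.044, -1.146], TCP at [209.97, -535.312, 187.576] pointing down, gripper open.
Joint ranges: [-177.97, 177.97], [-48.28, 115.42], [12.27, 149.76], [-77.06, 257.06], [2.81, 150.46], [-146.56, 146.56]. Speed limits (degrees/s): [147.25, 147.25, 180, 180, 180, 180].

INTERFACE

Orientations are given as [roll, pitch, yaw] about the fixed x, y, z axes, in that order (R = Rz(yaw) Ry(pitch) Rx(roll)).
In Python, from workcell import * gives the robot as it stands. The module is installed in compiled form; this text tells all that it offers.
- The arm moves only by the tool servo_tool, never from a script. Its argument "plan" is a list that holds one entry, the list of rows, each a list of 7 numbers: the shift along the tool's x, y, z in mm, then the turn, a rotation vector about the tool's x, y, z in rad, then the opening, from 0 (shut) to 1 (fully open). A call has 1 to 20 rows; each row is the pose to reach, as a shift and turn from the pose commanded when the call began, along the tool's axes at that moment; what a row does not reach only later rows make up. A row lasts 1/10 s, in which the tool goes at most 50 mm and 8.59 degrees, less where a joint would pass 70% of its speed; a pose out of reach is approached as far as the arm can. A call with a gripper value outside its range is refused whole. The fingers move at their own pace and stop on an object; "squeeze" is the grip in N (left out, the last holds). Time passes only in rows, so rows that repeat a pose let the fingers close. It gives the time, the measured TCP pose, the force and the opening at its end, in the units of the state.
- state(): the state, without advancing time (a new reading comes with each control period).
- grab_frame(name): name is "side" or "top"; returns a dict with "color" (384x512x3 uint8, red, green, blue), "range_z" (384x512 float32, mm along the optical axis (not along the pixel's ray), 0 where there is no reading), "fx", "fy", "cx", "cy" (pixels), "dist_coeffs" ([k1, k2, p1, p2, k3] as OpenCV has them; the pictures are not rectified), "rvec" (rotation vector, rad) and "tvec" (3), from world to camera coordinates, as OpenCV has them. Camera axes: x right, y down, z forward; pixel columns grow to the right and rows downward; lengths in mm; the calibration is good to about 2 mm. A picture is of the moment at which its call begins.
- job_done(): hands the job in, once; it reports no verdict.
The state is a dict: "time_s": time; "qpos": joint angles; "qvel": joint speeds; "effort": joint torques, N m; "ee_pos": TCP position; "ee_rot": TCP orientation; "force": force on the tool from outside, world axes, zero at the start; "torque": the same for the moment, N m; "gripper_width": finger opening in mm.
Only numpy, scipy, OpenCV 4.12 (cv2) and the standard library are available. Lean on these libraries where they do the work, as an engineer would, in place of code of your own. Each camera call takes 0.05 s, during which the arm holds its last target.

TASK

Press the yellow button on top of the drawer unit with the blue front so that its hidden drawer springs open. Then lay the brass padlock flat on the floor of that drawer and let go, leaving the drawer standing open.

Things in the scene. Friction and masses are not known exactly. Their poses are not given: they have to be found in the camera images.
- lock_unit_button_top (a point): Centre of the top of the yellow round button (34 mm wide, top 76 mm above the table), 14 mm proud of a fixed grey unit 180 deep x 150 wide x 62 high. Goes 8 mm straight down, about 4 N at the bottom; the latch frees at 5 mm; springs back. x points away from the drawer front, z up; yaw varies. Blue front: the right unit; its look-alike (black front, red button) is not. They may swap places.
- lock_unit_drawer (a joint): How far the blue-fronted drawer is out, in m: 0 = shut and latched (no handle, it cannot be pulled open), 0.115 = fully open. Once released, a spring drives it out along the unit's -x, roughly towards the robot, within about a second and holds it there.
- lock_unit_tray (a point): Point on the drawer floor (10 mm above the table), mid-way between its sides; moves with the drawer. x away from the blue front, y across, z up. Open, the exposed inside is 115 mm long: the front plate's inner face is 58 mm from this point on the -x side, the unit's body 57 mm on the +x side. 132 mm wide inside. Above the floor: sides 38 mm, front plate (8 mm thick) 48 mm, unit's top 52 mm.
- padlock_center (a point): Centre of the body of the loose brass padlock (gold-coloured, 0.12 to 0.24 kg) lying flat on the table, centre 10 mm up. Body 36 mm long (x), 40 wide (y), 20 high (z); the steel shackle reaches on along +x to 43 mm from this centre. Grip the body across its 40 mm width (y). A black padlock of the same shape lies elsewhere: not to be used. The two may swap places.
There are look-alikes about, which are no part of the job. Leave any green look-alike of the part that bears padlock_center alone. Leave any brown look-alike of the part that bears lock_unit_button_top alone.

How it is judged:
By the outcome, as a careful person would: the job done as asked, in the order asked, and still so for the second after the job is handed in, with the robot touching nothing.
It also fails if it takes over 54 s, if anything falls off the work surface, if the arm or the gripper's body presses on something with over 40 N, if the wrist force passes 120 N, or if a joint passes its speed limit or range.

## Working session

There is one attempt and no reset: what is moved stays moved. The work goes in short steps, Python scripts to look and compute and a tool call to move; the robot and the scene stay as the last step left them, time stands still between calls to the robot, and variables do not carry over. Pictures are saved under pics/ and viewed, and the job is handed in when it is done.

Besides the shell and the picture viewer there is one more tool, called after "Emit:" by a JSON object that holds its "api" and its "payload". servo_tool: Moves the arm, as the interface text tells. Its arguments: {"type":"object","properties":{"plan":{"type":"array"},"squeeze":{"type":"number"}},"required":["plan"]}

```bash
mkdir -p pics; cat > h.py <<'E'
from workcell import *
import numpy as np, cv2
def save(n,im): cv2.imwrite('pics/'+n+'.png',im[:,:,::-1])
def K(f): return np.array([[f['fx'],0,f['cx']],[0,f['fy'],f['cy']],[0,0,1.]])
def ray(f,px,z):
    R,_=cv2.Rodrigues(np.array(f['rvec'],float)); t=np.array(f['tvec'],float).reshape(3)
    u=cv2.undistortPoints(np.array(px,float).reshape(-1,1,2),K(f),np.array(f['dist_coeffs'],float)).reshape(-1,2)
    d=np.c_[u,np.ones(len(u))]@R; c=-R.T@t
    return c+d*((z-c[2])/d[:,2])[:,None]
def cloud(f):
    R,_=cv2.Rodrigues(np.array(f['rvec'],float)); t=np.array(f['tvec'],float).reshape(3)
    h,w=f['range_z'].shape; v,u=np.mgrid[:h,:w]
    n=cv2.undistortPoints(np.c_[u.ravel(),v.ravel()].astype(float).reshape(-1,1,2),K(f),np.array(f['dist_coeffs'],float)).reshape(-1,2)
    z=f['range_z'].ravel()[:,None]
    return ((np.c_[n,np.ones(len(n))]*z-t)@R).reshape(h,w,3)
E
python3 - <<'E'
from h import *
import pickle
F={n:grab_frame(n) for n in('side','top')}
pickle.dump(F,open('f0.pkl','wb'))
for n in F: save(n+'0',F[n]['color'])
print(state())
E
```

```text
{'time_s': 0.1, 'qpos': array([-6.97278537e+01,  1.83483340e+01,  8.96976074e+01,  2.05013173e-04,
        7.20442543e+01, -1.14844586e+00]), 'qvel': array([-0.06425023, -0.21324626, -0.20113041,  0.04396995,  0.10116937,
        0.05853329]), 'effort': array([-7.03953701e-04, -4.13332701e+01, -2.32510078e+01,  7.28388224e-02,
        4.22111875e-02, -3.91728361e-05]), 'ee_pos': array([ 209.80859728, -534.84030958,  186.81307534]), 'ee_rot': array([-1.79909826e+02, -2.00266299e-03,  2.14205272e+01]), 'force': array([-0.41708225,  0.23532414,  0.9875539 ]), 'torque': array([0.0251984 , 0.00307791, 0.04660403]), 'gripper_width': 91.43894696690666}
```

```bash
ls pics
```

```text
side0.png
top0.png
```

View pics/side0.png

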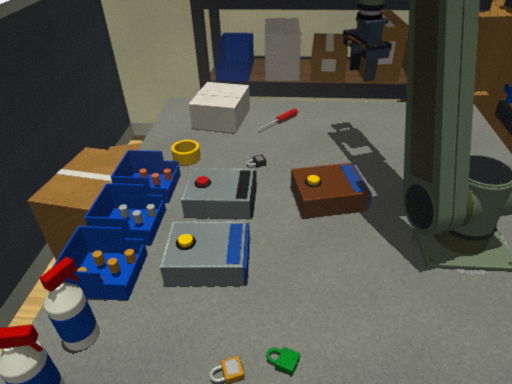

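View pics/top0.png

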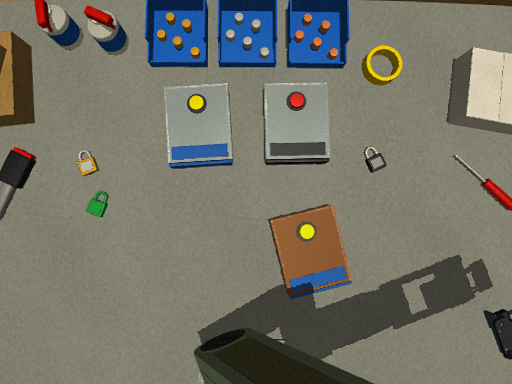

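Candidates in the top view:
- **Buttons:** grey unit with blue front (197,103), which I choose. Grey unit with black front and red button (297,100), and brown unit (307,231), are rejected.
- **Padlocks:** brass (88,163), which I choose. Green (97,204) and black (375,160) are rejected.

Next I'll measure and check a close crop.

```bash
python3 - <<'E'
from h import *
import pickle
F=pickle.load(open('f0.pkl','rb'))
f=F['top'];im=f['color'];hsv=cv2.cvtColor(im,cv2.COLOR_RGB2HSV)
def big(m,box):
    x0,y0,x1,y1=box; k=np.zeros_like(m);k[y0:y1,x0:x1]=m[y0:y1,x0:x1]
    c,_=cv2.findContours(k,cv2.RETR_EXTERNAL,cv2.CHAIN_APPROX_NONE); return max(c,key=cv2.contourArea)
yel=cv2.inRange(hsv,(20,120,100),(35,255,255))
c=big(yel,(170,80,230,130)); (cx,cy),r=cv2.minEnclosingCircle(c); M=cv2.moments(c);p=[M['m10']/M['m00'],M['m01']/M['m00']]
print('button',p,r,ray(f,[p],76))
blue=cv2.inRange(hsv,(100,120,60),(125,255,255))
c=big(blue,(155,130,245,180)); print('blue',cv2.boxPoints(cv2.minAreaRect(c)))
# unit top via cloud
P=cloud(f)
sub=P[75:175,155:245].reshape(-1,3); m=(sub[:,2]>57)&(sub[:,2]<67); 
rc=cv2.minAreaRect(sub[m][:,:2].astype(np.float32)); print('unit top',m.sum(),rc,cv2.boxPoints(rc))
# padlock
br=cv2.inRange(hsv,(12,110,80),(32,255,255)); c=big(br,(65,140,110,190))
w=ray(f,c.reshape(-1,2),20); rc=cv2.minAreaRect(w[:,:2].astype(np.float32)); print('padlock',rc,cv2.boxPoints(rc))
sub=P[140:185,65:110].reshape(-1,3); m=(sub[:,2]>14)&(sub[:,2]<30);print('cloud',m.sum(),sub[m].mean(0))
a=cv2.resize(im[75:180,60:245],None,fx=4,fy=4,interpolation=cv2.INTER_NEAREST); save('crop0',a)
# side
f=F['side'];im=f['color'];hsv=cv2.cvtColor(im,cv2.COLOR_RGB2HSV)
yel=cv2.inRange(hsv,(20,120,100),(35,255,255)); c=big(yel,(170,225,200,255));M=cv2.moments(c);p=[M['m10']/M['m00'],M['m01']/M['m00']]
print('side button',p,ray(f,[p],72))
br=cv2.inRange(hsv,(12,110,80),(32,255,255)); c=big(br,(205,350,250,384)); M=cv2.moments(c);p=[M['m10']/M['m00'],M['m01']/M['m00']];print('side pad',p,ray(f,[p],15))
print(cv2.boundingRect(c))
P=cloud(f)
sub=P[210:290,155:255].reshape(-1,3); m=(sub[:,2]>57)&(sub[:,2]<67); rc=cv2.minAreaRect(sub[m][:,:2].astype(np.float32)); print('side unit top',rc)
E
```

```text
button [195.8774834437086, 102.01324503311258] 7.280210018157959 [[663.25538283 118.70352356  76.        ]]
blue [[171.17256 146.58849]
 [226.39381 142.90706]
 [227.22566 155.38493]
 [172.00441 159.06636]]
unit top 4768 ((614.5510864257812, 115.54509735107422), (190.67172241210938, 151.59349060058594), 3.9448273181915283) [[514.2266  184.60355]
 [524.6556   33.36922]
 [714.87555  46.48665]
 [704.4466  197.72098]]
padlock ((520.7548217773438, 388.02972412109375), (36.14323806762695, 39.705322265625), 22.297531127929688) [[496.50208 399.54126]
 [511.5669  362.80487]
 [545.00757 376.5182 ]
 [529.94275 413.25458]]
cloud 293 [523.84882581 388.92262082  20.12447949]
side button [184.87777777777777, 239.65308641975307] [[660.88673519 118.08836542  72.        ]]
side pad [232.17396313364054, 369.02572964669736] [[517.66009068 389.85437401  15.        ]]
(221, 356, 23, 28)
side unit top ((610.9805297851562, 114.43514251708984), (188.89727783203125, 153.20452880859375), 3.7964534759521484)
```

View pics/crop0.png

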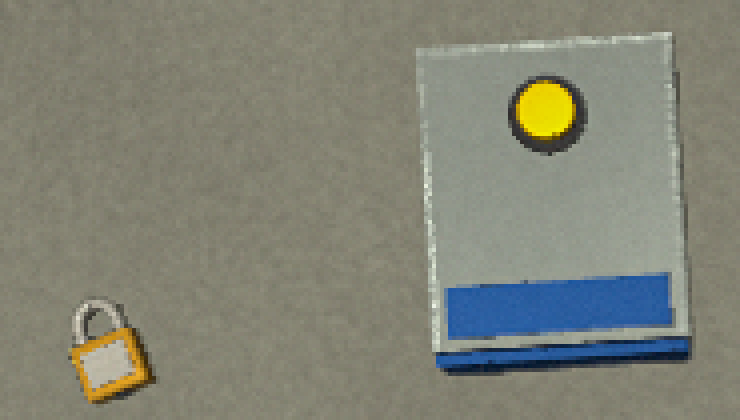

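The crop confirms the choices: yellow button on the grey unit with the blue front (crop 546,110), and the brass padlock (crop 112,365) with its shackle pointing away from the robot. The padlock's yaw is about 22°, close to the tool's 21.4°.

```bash
cat >> h.py <<'E'
from scipy.spatial.transform import Rotation as Ro
def delta(target,yaw,s=None):
    s=s or state(); R=Ro.from_euler('xyz',s['ee_rot'],degrees=True)
    T=Ro.from_euler('xyz',[180,0,yaw],degrees=True)
    print('shift',np.round(R.inv().apply(np.array(target)-s['ee_pos']),1),'turn',np.round((R.inv()*T).as_rotvec(),4))
E
python3 - <<'E'
from h import *
delta([662,118.4,110],21.4)
E
```

```text
shift [ 659.5 -442.9   77.5] turn [-0.0016 -0.      0.0004]
```

Emit:
{"api": "servo_tool", "payload": {"plan": [[[659.5, -443, 0, 0, 0, 0, 0], [659.5, -443, 0, 0, 0, 0, 0], [659.5, -443, 0, 0, 0, 0, 0], [659.5, -443, 0, 0, 0, 0, 0], [659.5, -443, 0, 0, 0, 0, 0], [659.5, -443, 0, 0, 0, 0, 0], [659.5, -443, 0, 0, 0, 0, 0], [659.5, -443, 0, 0, 0, 0, 0], [659.5, -443, 0, 0, 0, 0, 0], [659.5, -443, 0, 0, 0, 0, 0], [659.5, -443, 0, 0, 0, 0, 0], [659.5, -443, 0, 0, 0, 0, 0], [659.5, -443, 0, 0, 0, 0, 0], [659.5, -443, 0, 0, 0, 0, 0], [659.5, -443, 0, 0, 0, 0, 0], [659.5, -443, 0, 0, 0, 0, 0], [659.5, -443, 0, 0, 0, 0, 0], [659.5, -443, 40, 0, 0, 0, 0], [659.5, -443, 77, 0, 0, 0, 0], [659.5, -443, 77, 0, 0, 0, 0]]]}}

```text
time_s: 2.1
ee_pos: [657.4, 116.6, 104.5]
ee_rot: [-179.9, 0.7, 21.4]
force: [-1.2, 0.5, -0.2]
gripper_width: 0.8
```

Emit:
{"api": "servo_tool", "payload": {"plan": [[[0, 0, 0, 0, 0, 0, 0], [0, 0, 0, 0, 0, 0, 0], [0, 0, 0, 0, 0, 0, 0]]]}}

```text
time_s: 2.4
ee_pos: [663.6, 117.9, 113.1]
ee_rot: [179.9, -0.2, 21.4]
force: [-0.5, 0.1, 1.3]
gripper_width: 0.3
```

```bash
python3 - <<'E'
from h import *
delta([662,118.4,78],21.4); print(state()['ee_pos'])
f=grab_frame('side'); save('s1',cv2.resize(f['color'][180:300,120:280],None,fx=4,fy=4))
E
```

```text
shift [-1.4 -1.1 35.1] turn [ 0.001  -0.0043 -0.    ]
[663.56582663 117.85465698 113.13486624]
```

View pics/s1.png

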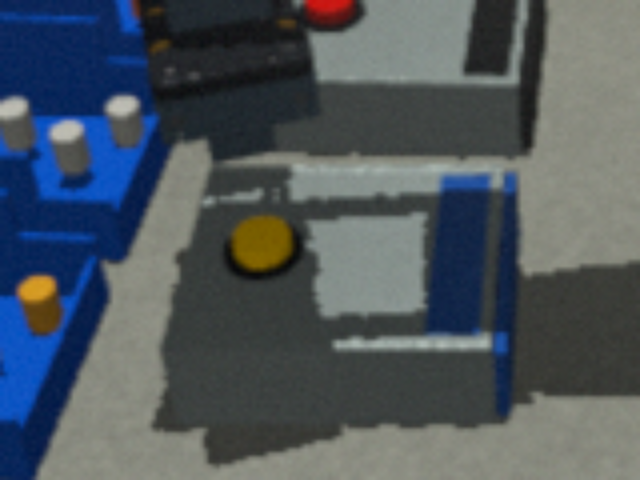

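The side crop shows the closed fingertips (240,150) above the yellow button (262,240). I'll press slowly.

Emit:
{"api": "servo_tool", "payload": {"plan": [[[0, 0, 15, 0, 0, 0, 0], [0, 0, 25, 0, 0, 0, 0], [0, 0, 31, 0, 0, 0, 0], [0, 0, 34, 0, 0, 0, 0], [0, 0, 36, 0, 0, 0, 0], [0, 0, 38, 0, 0, 0, 0], [0, 0, 40, 0, 0, 0, 0], [0, 0, 41, 0, 0, 0, 0], [0, 0, 41, 0, 0, 0, 0]]]}}

```text
time_s: 3.35
ee_pos: [662.1, 117.9, 69.5]
ee_rot: [180.0, 0.0, 21.4]
force: [0.3, 0.7, 0.1]
gripper_width: 0.8
```

```bash
python3 - <<'E'
from h import *
s=state();print(s['ee_pos'],s['force'])
f=grab_frame('top'); save('t2',f['color'])
f=grab_frame('side'); save('s2',f['color'])
E
```

```text
[662.14058787 117.92631523  69.4970987 ] [0.33375222 0.71682831 0.1037292 ]
```

View pics/s2.png

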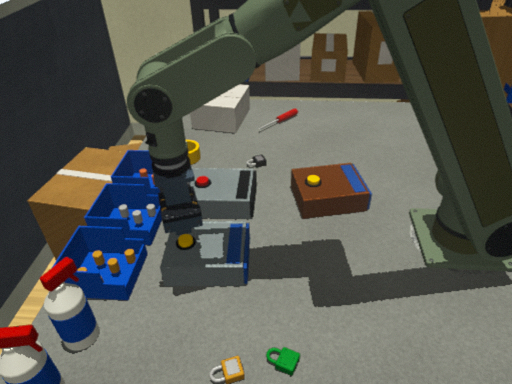

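```bash
python3 - <<'E'
from h import *
s=state();print(s['time_s'],s['ee_pos'],s['qpos'])
for n in('side','top'):
    f=grab_frame(n)
    for p in ([662,118,69.5],[662,118,76],s['ee_pos']):
        print(n,cv2.projectPoints(np.array([p],float),np.array(f['rvec'],float),np.array(f['tvec'],float),K(f),np.array(f['dist_coeffs'],float))[0].ravel())
    save(n+'3',f['color'])
    if n=='side': save('s3c',cv2.resize(f['color'][180:300,120:280],None,fx=4,fy=4))
s=state();print(s['time_s'],s['ee_pos'])
E
```

```text
3.45 [662.25226318 117.89452263  69.65200067] [ 9.11760848e+00  3.18332470e+01  8.51037766e+01 -6.48953603e-03
  6.30502211e+01  7.77059662e+01]
side [184.5569202  240.38895558]
side [184.17287553 238.34683304]
side [184.45055756 240.30458532]
top [196.47217373 103.19242822]
top [196.17403701 102.54581113]
top [196.51196195 103.07106536]
3.55 [662.27424262 117.93215047  69.69435179]
```

View pics/s3c.png

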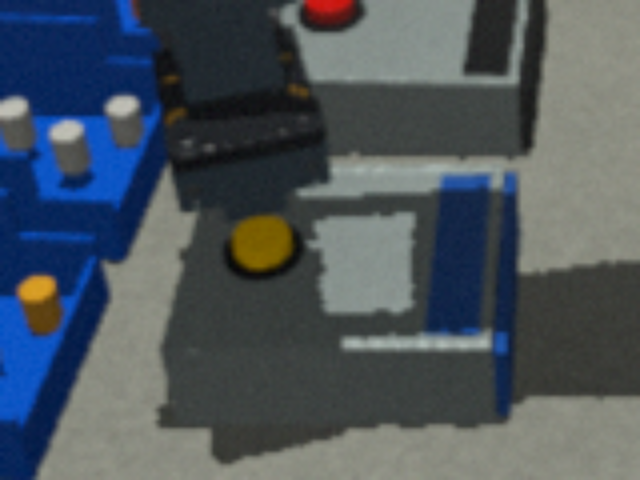

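View pics/top3.png

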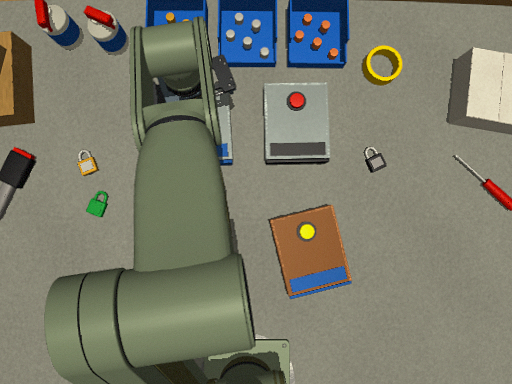

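No force and the drawer is still shut. In the picture the fingertips end at side (184,234), not on the button, so I'll locate them with the depth data.

```bash
python3 - <<'E'
from h import *
f=grab_frame('side');P=cloud(f)
for v in range(212,246,2): print(v,[(u,np.round(P[v,u]).astype(int).tolist(),f['color'][v,u].tolist()) for u in(176,180,184,188,192)])
E
```

```text
212 [(176, [641, 193, 220], [32, 35, 39]), (180, [633, 192, 219], [38, 40, 43]), (184, [626, 190, 218], [34, 37, 41]), (188, [618, 191, 219], [35, 37, 37]), (192, [611, 188, 217], [36, 38, 41])]
214 [(176, [640, 198, 219], [31, 33, 35]), (180, [632, 196, 218], [35, 37, 39]), (184, [624, 197, 218], [33, 37, 41]), (188, [617, 195, 217], [35, 38, 38]), (192, [610, 193, 216], [28, 30, 33])]
216 [(176, [638, 203, 218], [47, 50, 52]), (180, [631, 201, 217], [32, 33, 36]), (184, [625, 198, 215], [18, 22, 22]), (188, [618, 194, 212], [22, 24, 22]), (192, [611, 193, 211], [18, 17, 18])]
218 [(176, [639, 204, 214], [18, 19, 21]), (180, [631, 204, 214], [21, 23, 25]), (184, [625, 199, 210], [16, 19, 21]), (188, [618, 196, 208], [19, 27, 30]), (192, [611, 193, 206], [31, 36, 40])]
220 [(176, [639, 205, 209], [20, 23, 25]), (180, [633, 200, 206], [25, 29, 35]), (184, [626, 198, 204], [31, 37, 42]), (188, [619, 194, 202], [34, 41, 45]), (192, [612, 192, 200], [36, 43, 49])]
222 [(176, [640, 204, 204], [31, 39, 41]), (180, [633, 202, 203], [35, 42, 49]), (184, [629, 193, 195], [33, 40, 43]), (188, 
[... 1477 characters left out ...]
76], [120, 93, 0]), (184, [662, 118, 77], [118, 92, 0]), (188, [652, 119, 79], [123, 93, 0]), (192, [644, 117, 78], [89, 71, 0])]
240 [(176, [684, 114, 65], [35, 38, 39]), (180, [670, 125, 77], [126, 98, 0]), (184, [661, 123, 76], [124, 94, 0]), (188, [651, 125, 78], [123, 94, 0]), (192, [643, 122, 76], [90, 69, 0])]
242 [(176, [682, 121, 66], [18, 19, 21]), (180, [670, 128, 74], [123, 96, 0]), (184, [659, 130, 76], [122, 95, 0]), (188, [650, 130, 76], [127, 100, 0]), (192, [644, 121, 69], [84, 68, 2])]
244 [(176, [680, 129, 67], [23, 26, 27]), (180, [669, 131, 71], [126, 100, 0]), (184, [659, 134, 74], [132, 102, 0]), (188, [651, 131, 71], [127, 100, 0]), (192, [644, 125, 65], [37, 27, 9])]
```

The depth puts the real fingertips at z≈97 while the reported TCP is 69.5. The reported height seems about 27 mm low, though x and y agree. I'll descend cautiously and watch the force.

Emit:
{"api": "servo_tool", "payload": {"plan": [[[0, 0, 4, 0, 0, 0, 0], [0, 0, 8, 0, 0, 0, 0], [0, 0, 12, 0, 0, 0, 0], [0, 0, 15, 0, 0, 0, 0], [0, 0, 15, 0, 0, 0, 0], [0, 0, 15, 0, 0, 0, 0]]]}}

```text
time_s: 4.2
ee_pos: [662.2, 117.9, 54.4]
ee_rot: [180.0, 0.0, 21.4]
force: [1.2, 0.1, 0.7]
gripper_width: 0.6
```

```bash
python3 - <<'E'
from h import *
f=grab_frame('side');P=cloud(f)
s=state();print(s['ee_pos'],s['force'])
for v in range(224,246,2): print(v,[(u,np.round(P[v,u]).astype(int).tolist(),f['color'][v,u].tolist()) for u in(180,184,188)])
save('s4c',cv2.resize(f['color'][180:300,120:280],None,fx=4,fy=4))
E
```

```text
[662.25743777 117.9193667   54.58702511] [ 0.4246406  -0.74498341  0.80167173]
224 [(180, [633, 203, 198], [10, 12, 14]), (184, [626, 201, 197], [15, 17, 18]), (188, [619, 199, 196], [24, 29, 31])]
226 [(180, [635, 201, 191], [25, 29, 37]), (184, [628, 198, 188], [29, 38, 40]), (188, [621, 196, 187], [31, 41, 44])]
228 [(180, [636, 200, 185], [30, 37, 43]), (184, [630, 194, 180], [30, 40, 44]), (188, [624, 190, 176], [36, 43, 49])]
230 [(180, [638, 197, 177], [30, 38, 44]), (184, [631, 193, 173], [35, 41, 47]), (188, [624, 191, 172], [33, 40, 47])]
232 [(180, [639, 196, 170], [34, 45, 47]), (184, [632, 193, 168], [30, 38, 47]), (188, [625, 191, 166], [31, 39, 44])]
234 [(180, [641, 194, 163], [35, 42, 50]), (184, [633, 194, 163], [31, 37, 45]), (188, [649, 126, 98], [31, 36, 44])]
236 [(180, [666, 131, 96], [31, 38, 44]), (184, [658, 127, 93], [31, 38, 45]), (188, [420, 773, 722], [24, 32, 42])]
238 [(180, [667, 129, 87], [29, 37, 41]), (184, [659, 125, 84], [48, 47, 34]), (188, [652, 119, 79], [106, 85, 15])]
240 [(180, [670, 124, 76], [105, 83, 0]), (184, [660, 126, 78], [122, 95, 0]), (188, [652, 124, 77], [121, 93, 0])]
242 [(180, [668, 131, 77], [125, 99, 0]), (184, [660, 130, 76], [125, 98, 0]), (188, [651, 129, 76], [129, 101, 0])]
244 [(180, [669, 132, 72], [122, 94, 0]), (184, [659, 133, 73], [132, 103, 0]), (188, [651, 131, 72], [128, 98, 0])]
```

View pics/s4c.png

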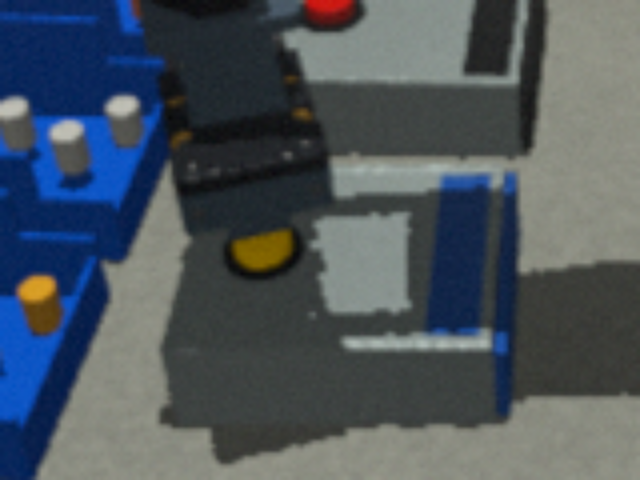

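The tip is now at about z=83, still above the button and with no force. The offset of about 28 mm is consistent, so I continue slowly.

Emit:
{"api": "servo_tool", "payload": {"plan": [[[0, 0, 3, 0, 0, 0, 0], [0, 0, 6, 0, 0, 0, 0], [0, 0, 8, 0, 0, 0, 0], [0, 0, 10, 0, 0, 0, 0], [0, 0, 11, 0, 0, 0, 0], [0, 0, 11, 0, 0, 0, 0]]]}}

```text
time_s: 4.85
ee_pos: [662.5, 117.9, 43.6]
ee_rot: [180.0, -0.0, 21.4]
force: [0.8, -0.6, 2.7]
gripper_width: 0.5
```

Emit:
{"api": "servo_tool", "payload": {"plan": [[[0, 0, 1, 0, 0, 0, 0], [0, 0, 2, 0, 0, 0, 0], [0, 0, 3, 0, 0, 0, 0], [0, 0, 3.5, 0, 0, 0, 0], [0, 0, 3.5, 0, 0, 0, 0]]]}}

```text
time_s: 5.35
ee_pos: [662.5, 117.9, 41.7]
ee_rot: [180.0, -0.1, 21.4]
force: [-1.8, 0.7, 9.9]
gripper_width: 0.6
```

```bash
python3 - <<'E'
from h import *
f=grab_frame('side')
s=state();print(s['ee_pos'],s['force'])
save('s5',f['color'])
E
```

```text
[662.51995801 117.95639148  41.74615173] [-1.21780058 -0.13245012 11.04883942]
```

View pics/s5.png

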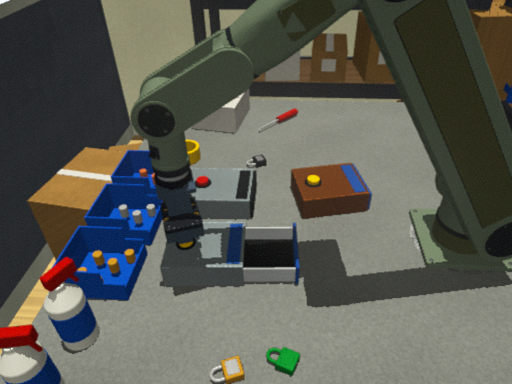

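The drawer is open in the side view (250–298, 225–282), with the force at the end stop. That puts the actual tip at about reported + 26.5 mm. Next I retreat and go above the padlock.

```bash
python3 - <<'E'
from h import *
delta([520,388.5,90],22.3)
E
```

```text
shift [ -33.8 -303.9  -48.4] turn [ 0.0004 -0.0014 -0.0154]
```

Emit:
{"api": "servo_tool", "payload": {"plan": [[[0, 0, -35, 0, 0, 0, 0], [0, 0, -70, 0, 0, 0, 0], [-34, -304, -70, 0, 0, -0.015, 0.75], [-34, -304, -70, 0, 0, -0.015, 0.75], [-34, -304, -70, 0, 0, -0.015, 0.75], [-34, -304, -70, 0, 0, -0.015, 0.75], [-34, -304, -70, 0, 0, -0.015, 0.75], [-34, -304, -70, 0, 0, -0.015, 0.75], [-34, -304, -70, 0, 0, -0.015, 0.75], [-34, -304, -50, 0, 0, -0.015, 0.75], [-34, -304, -50, 0, 0, -0.015, 0.75], [-34, -304, -50, 0, 0, -0.015, 0.75], [-34, -304, -50, 0, 0, -0.015, 0.75], [-34, -304, -50, 0, 0, -0.015, 0.75]]]}}

```text
time_s: 6.8
ee_pos: [520.3, 388.2, 90.7]
ee_rot: [-180.0, -0.1, 22.2]
force: [0.9, 0.3, -0.9]
gripper_width: 68.2
```

```bash
python3 - <<'E'
from h import *
s=state();print(s['ee_pos'],s['ee_rot'],s['force'],s['gripper_width'])
for n in('side','top'):
    f=grab_frame(n); save(n+'6',f['color'])
    print(cv2.projectPoints(s['ee_pos'].reshape(1,3)+[[0,0,26.5]],np.array(f['rvec'],float),np.array(f['tvec'],float),K(f),np.array(f['dist_coeffs'],float))[0].ravel())
E
```

```text
[520.28194783 388.15309942  90.74523252] [-1.79990389e+02 -6.72738568e-02  2.22170960e+01] [ 0.88212522  0.34185154 -0.86494596] 68.2424719166912
[226.95102416 336.17768078]
[ 72.15488139 161.46237943]
```

View pics/side6.png

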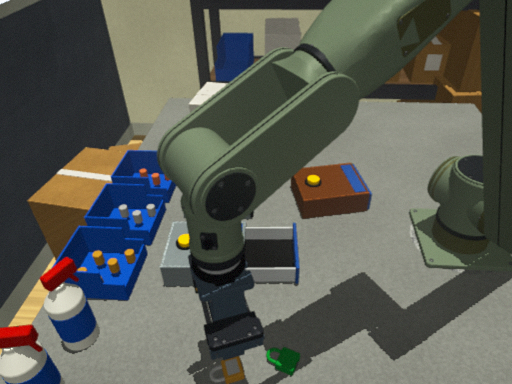

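View pics/top6.png

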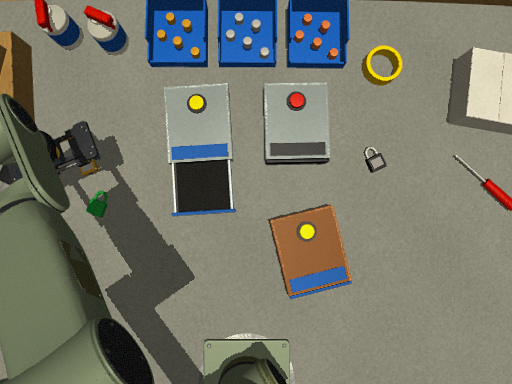

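```bash
python3 - <<'E'
from h import *
f=grab_frame('side');P=cloud(f)
save('s7c',cv2.resize(f['color'][264:384,180:320],None,fx=5,fy=5))
for v in range(318,384,4): print(v,[(u,np.round(P[v,u]).astype(int).tolist()) for u in(215,222,228,234,240,246)])
f=grab_frame('top');P=cloud(f);hsv=cv2.cvtColor(f['color'],cv2.COLOR_RGB2HSV)
dark=cv2.inRange(hsv,(0,0,0),(180,255,50)); k=np.zeros_like(dark);k[150:220,165:245]=dark[150:220,165:245]
c=max(cv2.findContours(k,0,1)[0],key=cv2.contourArea); print(cv2.boxPoints(cv2.minAreaRect(c)))
w=ray(f,cv2.boxPoints(cv2.minAreaRect(c)),10);print('floor corners',w)
sub=P[150:225,160:250].reshape(-1,3); m=(sub[:,2]>40)&(sub[:,2]<57)&(sub[:,0]<540); rc=cv2.minAreaRect(sub[m][:,:2].astype(np.float32)); print('rim',m.sum(),rc,cv2.boxPoints(rc))
E
```

```text
318 [(215, [520, 442, 244]), (222, [511, 438, 240]), (228, [503, 437, 238]), (234, [494, 437, 239]), (240, [486, 436, 240]), (246, [478, 436, 239])]
322 [(215, [520, 444, 238]), (222, [510, 445, 240]), (228, [502, 444, 240]), (234, [493, 444, 240]), (240, [485, 442, 238]), (246, [477, 443, 241])]
326 [(215, [519, 452, 240]), (222, [509, 451, 240]), (228, [501, 449, 238]), (234, [493, 449, 238]), (240, [484, 450, 240]), (246, [476, 449, 240])]
330 [(215, [518, 457, 239]), (222, [508, 456, 239]), (228, [500, 456, 238]), (234, [492, 456, 240]), (240, [484, 455, 240]), (246, [476, 454, 239])]
334 [(215, [517, 463, 238]), (222, [507, 463, 240]), (228, [499, 463, 240]), (234, [491, 462, 240]), (240, [483, 462, 240]), (246, [475, 461, 239])]
338 [(215, [516, 469, 238]), (222, [506, 469, 239]), (228, [498, 468, 239]), (234, [490, 469, 241]), (240, [482, 468, 240]), (246, [474, 466, 237])]
342 [(215, [515, 476, 240]), (222, [505, 476, 241]), (228, [498, 474, 238]), (234, [490, 474, 239]), (240, [482, 469, 233]), (246, [475, 464, 225])]
346 [(215, [514, 481, 238]), (222, [505, 478, 234]), (228
[... 1159 characters left out ...]
0, 20]), (234, [512, 408, 17]), (240, [502, 403, 10]), (246, [492, 397, -1])]
382 [(215, [548, 409, 0]), (222, [535, 407, -1]), (228, [522, 412, 10]), (234, [513, 407, 1]), (240, [502, 407, 3]), (246, [491, 406, 2])]
[[175.28098 162.30779]
 [226.67108 158.95625]
 [229.87015 208.0085 ]
 [178.48004 211.36003]]
floor corners [[529.86865572 174.35031012  10.        ]
 [538.26962873  49.49788269  10.        ]
 [419.28672092  41.22295945  10.        ]
 [410.97363258 165.20196051  10.        ]]
rim 258 ((467.7074890136719, 105.496826171875), (125.31477355957031, 149.450927734375), 3.982616901397705) [[400.01144  175.69005 ]
 [410.3914    26.600018]
 [535.40356   35.303604]
 [525.02356  184.39363 ]]
```

View pics/s7c.png

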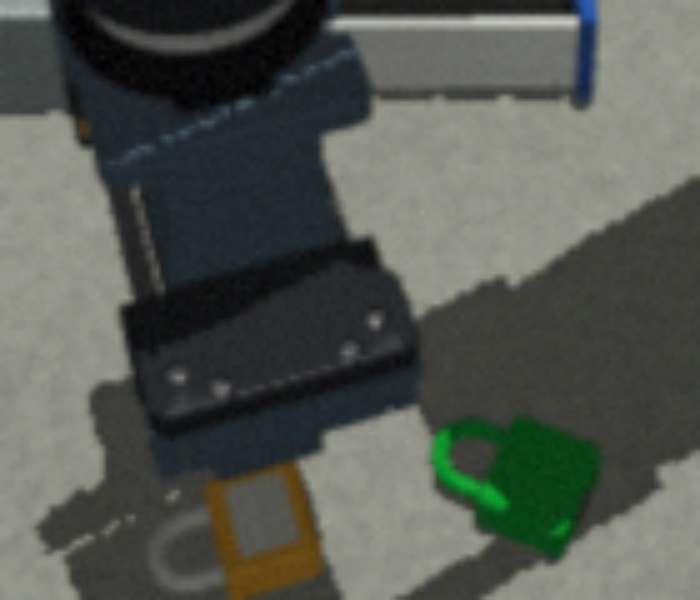

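The padlock is directly below the open jaws (side 232,368). The drawer floor centre is at about (470.5, 105.5) with yaw 4°. I descend with the fingers straddling the padlock body.

Emit:
{"api": "servo_tool", "payload": {"plan": [[[0, 0, 40, 0, 0, 0, 0.75], [0, 0, 80, 0, 0, 0, 0.75], [0, 0, 92, 0, 0, 0, 0.75], [0, 0, 98, 0, 0, 0, 0.75], [0, 0, 104, 0, 0, 0, 0.75], [0, 0, 107, 0, 0, 0, 0.75], [0, 0, 110, 0, 0, 0, 0.75], [0, 0, 110, 0, 0, 0, 0.75]]]}}

```text
time_s: 7.8
ee_pos: [519.8, 388.7, -19.4]
ee_rot: [-180.0, -0.1, 22.3]
force: [-1.2, 0.2, 0.7]
gripper_width: 68.4
```

```bash
python3 - <<'E'
from h import *
s=state();print(s['ee_pos'],s['force'])
f=grab_frame('side')
save('s8c',cv2.resize(f['color'][264:384,180:320],None,fx=5,fy=5))
E
```

```text
[519.82245173 388.71857526 -19.40175923] [-1.22719148  0.23735576  0.74813881]
```

View pics/s8c.png

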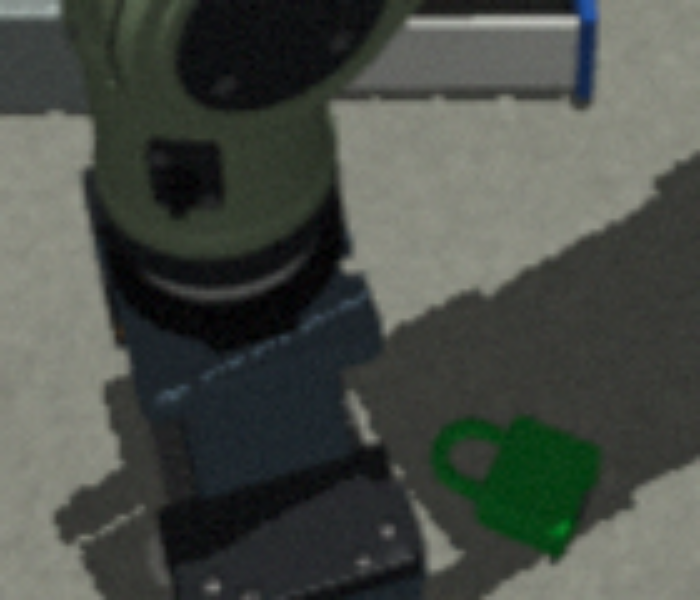

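No contact, and the view is occluded. I go down 2 mm more and grip.

Emit:
{"api": "servo_tool", "payload": {"plan": [[[0, 0, 2, 0, 0, 0, 0.75], [0, 0, 2, 0, 0, 0, 0.3], [0, 0, 2, 0, 0, 0, 0.3], [0, 0, 2, 0, 0, 0, 0.3], [0, 0, 2, 0, 0, 0, 0.3], [0, 0, 2, 0, 0, 0, 0.3], [0, 0, 2, 0, 0, 0, 0.3], [0, 0, 2, 0, 0, 0, 0.3]]], "squeeze": 30}}

```text
time_s: 8.65
ee_pos: [519.6, 388.5, -22.0]
ee_rot: [180.0, -0.0, 22.3]
force: [0.1, -0.8, 0.4]
gripper_width: 40.1
```

It is gripped at 40.1 mm, so I lift and check.

Emit:
{"api": "servo_tool", "payload": {"plan": [[[0, 0, -15, 0, 0, 0, 0], [0, 0, -40, 0, 0, 0, 0], [0, 0, -75, 0, 0, 0, 0], [0, 0, -105, 0, 0, 0, 0], [0, 0, -120, 0, 0, 0, 0], [0, 0, -120, 0, 0, 0, 0], [0, 0, -120, 0, 0, 0, 0]]]}}

```text
time_s: 9.35
ee_pos: [519.1, 388.2, 98.0]
ee_rot: [180.0, 0.0, 22.3]
force: [-0.3, 0.4, -2.1]
gripper_width: 39.8
```

```bash
python3 - <<'E'
from h import *
s=state();print(s['ee_pos'],s['force'],s['gripper_width'])
f=grab_frame('side'); P=cloud(f)
save('s9c',cv2.resize(f['color'][264:384,180:320],None,fx=5,fy=5))
hsv=cv2.cvtColor(f['color'],cv2.COLOR_RGB2HSV); m=cv2.inRange(hsv,(12,110,60),(32,255,255)); m[:300]=0;m[:,:195]=0;m[:,270:]=0
q=P[m>0]; print(len(q),np.median(q,0),q.min(0),q.max(0))
y=3.95*np.pi/180
t=np.array([470.5,105.5])-11*np.array([np.cos(y),np.sin(y)])
print(t);delta([t[0],t[1],s['ee_pos'][2]],4)
E
```

```text
[519.13043317 388.237442    98.00184318] [-0.28107062  0.43064906 -2.10764372] 39.79651215793734
7 [530.37874773 441.82709202 223.62234226] [522.81241746 439.42462234 222.38428442] [533.05293702 456.25674947 246.30667125]
[459.52613001 104.74225501]
shift [-162.1  239.6   -0.4] turn [0.0009 0.002  0.319 ]
```

View pics/s9c.png

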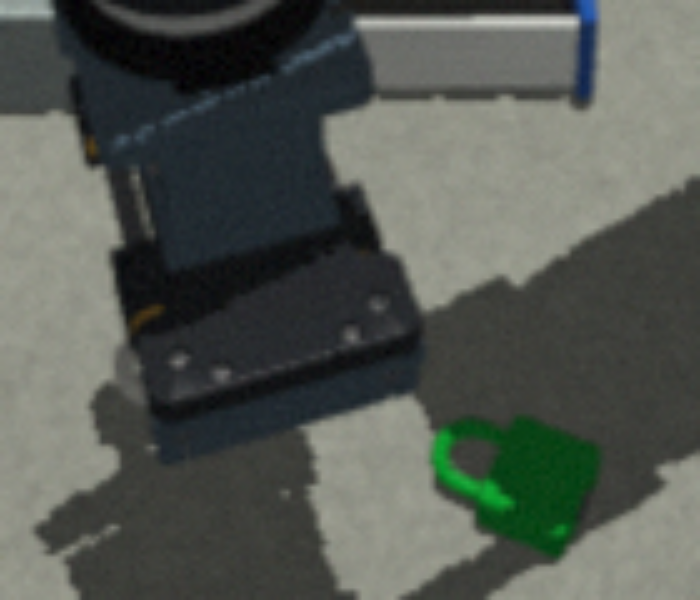

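The padlock has left the table and hangs in the jaws, with about 2 N of weight. I carry it over the drawer and turn it to the drawer's yaw.

Emit:
{"api": "servo_tool", "payload": {"plan": [[[-27, 40, 0, 0, 0, 0.053, 0], [-54, 80, 0, 0, 0, 0.106, 0], [-81, 120, 0, 0, 0, 0.16, 0], [-108, 160, 0, 0, 0, 0.213, 0], [-135, 200, 0, 0, 0, 0.266, 0], [-152, 225, 0, 0, 0, 0.3, 0], [-162, 239.5, 0, 0, 0, 0.319, 0], [-162, 239.5, 0, 0, 0, 0.319, 0], [-162, 239.5, 0, 0, 0, 0.319, 0], [-162, 239.5, 0, 0, 0, 0.319, 0]]]}}

```text
time_s: 10.4
ee_pos: [460.5, 106.2, 97.5]
ee_rot: [-180.0, 0.0, 4.0]
force: [0.0, 0.1, -1.6]
gripper_width: 40.0
```

```bash
python3 - <<'E'
from h import *
s=state();print(s['ee_pos'],s['ee_rot'],s['force'],s['gripper_width'])
f=grab_frame('side'); P=cloud(f)
save('s10c',cv2.resize(f['color'][180:300,180:320],None,fx=5,fy=5))
delta([459.5,104.7,-8],4)
E
```

```text
[460.45249496 106.21292051  97.54912284] [-1.79990659e+02  3.89852891e-02  4.04979661e+00] [ 0.0458495   0.13301037 -1.55116794] 39.98887736625929
shift [ -1.1   1.6 105.7] turn [-0.0001  0.0005  0.0012]
```

View pics/s10c.png

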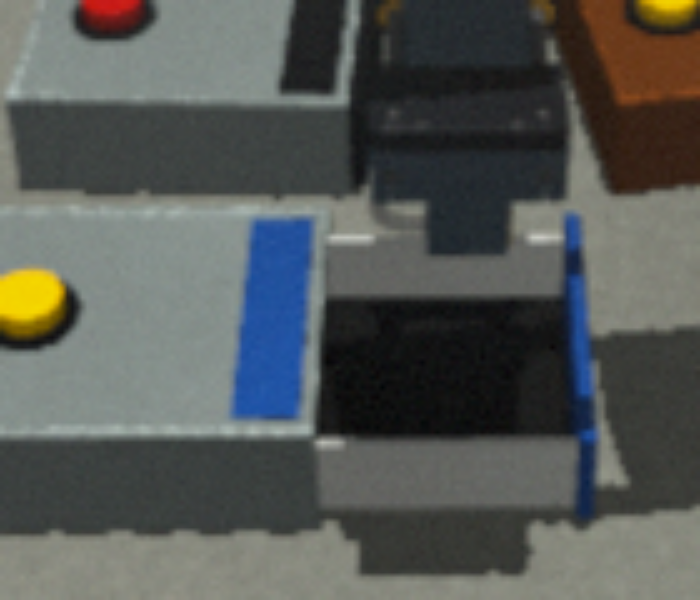

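The padlock is held (shackle at crop 395,210) over the drawer's open interior. It sat on the table at reported z −22, so floor contact should come near −12.

Emit:
{"api": "servo_tool", "payload": {"plan": [[[-1, 1.5, 30, 0, 0, 0, 0], [-1, 1.5, 65, 0, 0, 0, 0], [-1, 1.5, 88, 0, 0, 0, 0], [-1, 1.5, 98, 0, 0, 0, 0], [-1, 1.5, 104, 0, 0, 0, 0], [-1, 1.5, 107, 0, 0, 0, 0], [-1, 1.5, 107, 0, 0, 0, 0], [-1, 1.5, 107, 0, 0, 0, 0]]]}}

```text
time_s: 11.25
ee_pos: [460.3, 104.1, -8.1]
ee_rot: [-180.0, -0.1, 4.0]
force: [-0.2, -0.2, -1.9]
gripper_width: 40.0
```

Emit:
{"api": "servo_tool", "payload": {"plan": [[[0, 0, 1, 0, 0, 0, 0], [0, 0, 2, 0, 0, 0, 0], [0, 0, 3, 0, 0, 0, 0], [0, 0, 3.5, 0, 0, 0, 0], [0, 0, 3.5, 0, 0, 0, 0]]]}}

```text
time_s: 11.75
ee_pos: [459.7, 103.9, -12.0]
ee_rot: [180.0, -0.0, 4.0]
force: [-0.9, -0.2, 3.3]
gripper_width: 39.5
```

```bash
python3 - <<'E'
from h import *
s=state();print(s['ee_pos'],s['ee_rot'],s['force'],s['gripper_width'])
f=grab_frame('side')
save('s11c',cv2.resize(f['color'][180:300,180:320],None,fx=5,fy=5))
E
```

```text
[459.73996347 103.87320429 -12.00127817] [ 1.79995446e+02 -3.40667162e-02  3.99972691e+00] [-0.94661837 -0.22043075  3.33928784] 39.49419558464679
```

View pics/s11c.png

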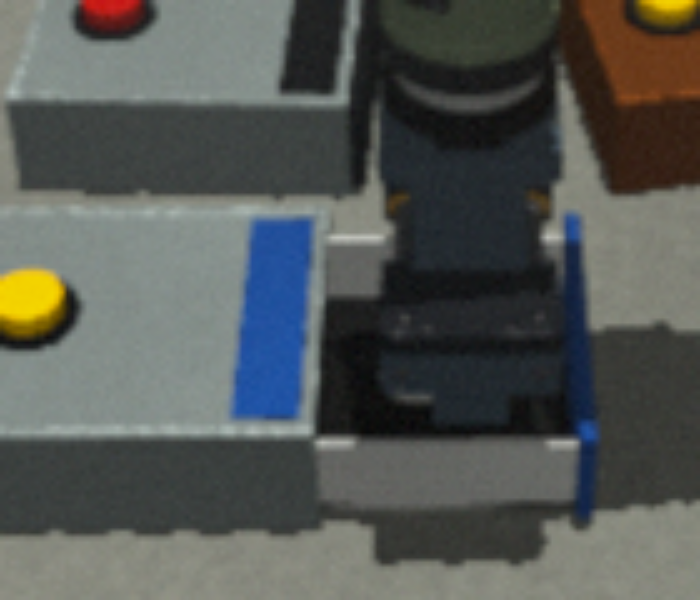

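The padlock touches the floor, as the force changed from −2 to +3.3 N. I open partway (to about 57 mm) and then rise.

Emit:
{"api": "servo_tool", "payload": {"plan": [[[0, 0, 0, 0, 0, 0, 0.62], [0, 0, 0, 0, 0, 0, 0.62], [0, 0, 0, 0, 0, 0, 0.62], [0, 0, 0, 0, 0, 0, 0.62], [0, 0, -10, 0, 0, 0, 0.62], [0, 0, -25, 0, 0, 0, 0.62], [0, 0, -60, 0, 0, 0, 0.62], [0, 0, -105, 0, 0, 0, 0.62], [0, 0, -150, 0, 0, 0, 0.62], [0, 0, -150, 0, 0, 0, 0.62]]]}}

```text
time_s: 12.8
ee_pos: [464.0, 104.8, 144.2]
ee_rot: [-179.9, -0.8, 4.0]
force: [0.3, 0.8, 0.7]
gripper_width: 56.8
```

Emit:
{"api": "servo_tool", "payload": {"plan": [[[0, 50, -20, 0, 0, 0, 0.62], [0, 100, -20, 0, 0, 0, 0.62], [0, 150, -20, 0, 0, 0, 0.62], [0, 200, -20, 0, 0, 0, 0.62], [0, 250, -20, 0, 0, 0, 0.62], [0, 300, -20, 0, 0, 0, 0.62], [0, 350, -20, 0, 0, 0, 0.62], [0, 380, -20, 0, 0, 0, 0.62], [0, 380, -20, 0, 0, 0, 0.62], [0, 380, -20, 0, 0, 0, 0.62]]]}}

```text
time_s: 13.8
ee_pos: [485.3, -275.3, 156.8]
ee_rot: [-179.9, 0.1, 3.9]
force: [0.4, 0.5, -0.5]
gripper_width: 56.9
```

```bash
python3 - <<'E'
from h import *
s=state();print(s['time_s'],s['ee_pos'],s['force'],s['gripper_width'])
g=grab_frame('side'); save('s12c',cv2.resize(g['color'][180:300,180:320],None,fx=5,fy=5))
f=grab_frame('top'); P=cloud(f); save('t12c',cv2.resize(f['color'][70:230,140:260],None,fx=5,fy=5)[:600*1][:600])
hsv=cv2.cvtColor(f['color'],cv2.COLOR_RGB2HSV); m=cv2.inRange(hsv,(12,110,60),(32,255,255)); m[:150]=0;m[220:]=0;m[:,:165]=0;m[:,245:]=0
c=max(cv2.findContours(m,0,1)[0],key=cv2.contourArea)
w=ray(f,c.reshape(-1,2),30);print(cv2.minAreaRect(w[:,:2].astype(np.float32)));q=P[m>0];print(len(q),q.mean(0),q.std(0))
E
```

```text
13.8 [ 485.28883709 -275.25625021  156.83775042] [ 0.40279303  0.5077749  -0.46917905] 56.86821737217453
((460.5499267578125, 104.51215362548828), (35.80412673950195, 42.747314453125), 0.5264652371406555)
156 [460.40733544 104.27004259  34.85236399] [13.61335317 16.75780787 89.54208116]
```

View pics/t12c.png

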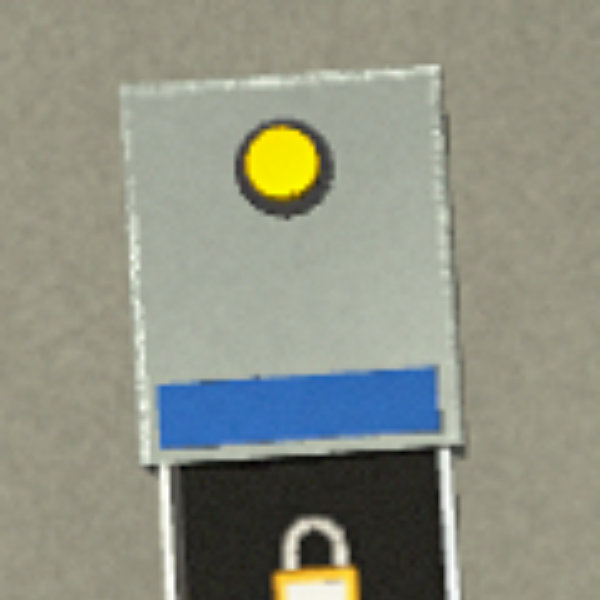

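View pics/s12c.png

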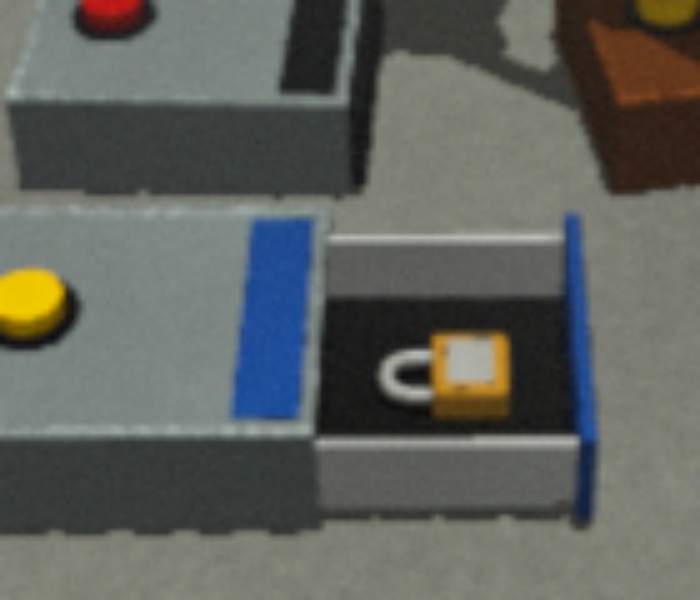

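The pictures show the brass padlock flat on the floor of the open drawer (side crop 470,375), clear of all its walls. The arm is well away, so I hand it in.

```bash
python3 -c "
from workcell import *
print(state()['time_s']);job_done()"
```

```text
13.9
the job is handed in; nothing more can be done
```

I pressed the yellow button on the blue-fronted grey unit and its drawer sprang open. I then gripped the brass padlock across its 40 mm width, laid it flat on the drawer floor and let go. I handed the job in at 13.9 s.

- **Last checks:** both cameras show the drawer open and the padlock flat inside at about (460, 104), clear of the walls. The gripper was about 380 mm away, and the largest force I read was 11 N.
- **What disagreed:** the reported TCP height was about 26–28 mm lower than the fingertips measured in the depth pictures. My first press therefore stopped above the button without touching it. I corrected this from the depth data, the force at the button and the floor contact. The single reading of the padlock's top height in the drawer was noisy, so I judged that it lies flat from the pictures and the floor-contact force.

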